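# Run the fingertips along an inlay and press it home

### The job

With the gripper shut, run your fingertips along the row of wooden inlay blocks on the plank, starting at the end beside the glue jar and following the row to its other end, pressing each block down lightly until the whole row is level with the plank. Do not press hard, do not pull any block up, and leave the jar, the sanding block, the chisel and the mallet where they are.

Things in the scene. Friction and masses are not known exactly. Their poses are not given: they have to be found in the camera images.
- board: the thick oval plank, pale planed top and dark bark edge, 444 mm long (along its y axis), 200 mm wide, 30 mm thick, fixed to the bench on a thin black mat. Origin at the centre of its underside, z up; its flat top is 30 mm above the origin
- block1_top (a point): centre of the top of inlay block 1 of 7 in the row (numbered from the plank's -y end to its +y end). The blocks stand in a gently bent row (arc of 250 mm radius) along the plank, 26 mm from centre to centre; each is 14 mm wide, 25 mm long along the row (the point's y axis), with a flat 8 mm crown and 30-degree bevels down to both neighbours. The point goes down with the block
- block2_top (a point): the same for block 2
- block3_top (a point): the same for block 3
- block4_top (a point): the same for block 4
- block5_top (a point): the same for block 5
- block6_top (a point): the same for block 6
- block7_top (a point): the same for block 7
- block1 (a joint): how far block 1 has been pressed in, m: about 0 to 0.001 at the start (crown 4 to 5 mm above the plank's top), 0.005 when pressed fully home (crown level with the plank's top), negative if pulled out. About 3 N moves it, it stays where it is left and has no spring
- block2 (a joint): the same for block 2
- block3 (a joint): the same for block 3
- block4 (a joint): the same for block 4
- block5 (a joint): the same for block 5
- block6 (a joint): the same for block 6
- block7 (a joint): the same for block 7
- jar: squat white glue jar, 48 mm across, 52 mm tall, standing loose on the plank about 95 mm beyond the centre of one end block of the row; it marks the end to start from. Origin at the centre of its underside
- sander: loose cork sanding block, 58 x 40 x 28 mm, lying on the plank beyond the other end of the row. Origin at the centre of its underside
- chisel: loose carving chisel, about 230 mm long, 26 mm thick wooden handle, lying on the mat beside the plank's far long edge. Origin at the underside of the handle's blade end; x axis towards the blade's tip
- mallet: loose round wooden mallet, standing on its head on the mat beyond the plank's +y end, 76 mm across, 215 mm tall. Origin at the centre of its underside

How it is judged:
On the way, in this order (a step that is already met when the one before it is completed fails the run):
1. the end block beside the glue jar is pressed level (((horizontal distance between jar and block1_top below 0.14 m and value of joint block1 above 0.003 m) or (horizontal distance between jar and block7_top below 0.14 m and value of joint block7 above 0.003 m))), for 0.1 s.
2. then, working along the row, the middle block (value of joint block4 above 0.003 m), for 0.1 s.
3. then the end block at the other end (((horizontal distance between jar and block1_top below 0.14 m and value of joint block7 above 0.003 m) or (horizontal distance between jar and block7_top below 0.14 m and value of joint block1 above 0.003 m))), for 0.1 s.
At the end, for the whole second after the job is handed in: all seven blocks are pressed to within 2 mm of level with the plank's top, and the jar, sanding block, chisel and mallet stand within 15 mm of where they were, at rest (value of joint each of block1, block2, block3, block4, block5, block6, block7 above 0.003 m and distance of each of jar, sander, chisel, mallet from where it was at the start of the episode below 0.015 m and linear speed of each of jar, sander, chisel, mallet below 0.02 m/s); the robot touches nothing.
It fails at once if the jar, sanding block, chisel or mallet is shifted or lifted by more than 15 mm (distance of any of jar, sander, chisel, mallet from where it was at the start of the episode above 0.015 m).
It fails at once if the jar or the mallet is tipped over (angle between any of jar, mallet's own z axis and vertical above 0.4 rad).
It fails at once if an inlay block is pulled up out of its channel (more than 2 mm) (value of joint any of block1, block2, block3, block4, block5, block6, block7 below -0.002 m).
It fails at once if the fingers press on the plank and its inlay with more than 40 N (contact force between the fingers and board above 40 N).
It also fails if it takes over 45 s, if anything falls off the work surface, if the arm or the gripper's body presses on something with over 40 N, if the wrist force passes 120 N, or if a joint passes its speed limit or range.

### The arm

A 6-joint arm with a two-finger parallel gripper is mounted at the origin on the work surface. World frame = base frame: x ahead of the robot, y to its left, z up, the work surface at z = 0. Lengths are in m, angles in rad, forces in N, time in s.
With the tool pointing down it reaches from about 0.3 to 0.85 m from the base axis. Payload 4.2 kg.
Tool frame: the origin (TCP) lies between the finger pads; the fingertips stand 25 mm ahead of it and the grasp point (between the pads) lies 6 mm ahead of it; x points along the fingers, y is the direction in which the jaws open and shut, and the axes are right-handed (so a half turn about x gives the same grasp; the last joint's range is limited). The gripper opens to 91 mm and grips with 3 to 60 N. Pads are 32 mm wide; open, the fingers measure 118 mm over their backs; the gripper's body (76 mm by 178 mm) begins 60 mm behind the grasp point.
Start: joints at [1.168, 0.32, 1.565, -0, 1.257, -0.02], TCP at [0.215, 0.533, 0.239] pointing down, gripper open.
Joint ranges: [-3.11, 3.11], [-0.84, 2.01], [0.21, 2.61], [-1.34, 4.49], [0.05, 2.63], [-2.56, 2.56]. Speed limits (rad/s): [2.57, 2.57, 3.14, 3.14, 3.14, 3.14].

### API

Orientations are given as a rotation vector (axis times angle).
In Python, from station import monitor, snapshot, camera_params, order gives the robot as it stands. The module is installed in compiled form; this text tells all that it offers.
- The arm moves only by the tool send_rows, never from a script. Its arguments are lists of equal length, an entry for each row: "gripper": the opening, from -1 (shut) to 1 (fully open), so that 0 is half open; "delta_pos": the shift along the tool's x, y, z each as a share of 0.2 m, from -1 to 1, a list of three; "angular": the turn, a rotation vector about the tool's x, y, z each as a share of 180 degrees, from -1 to 1, a list of three. A call has exactly 5 rows; each row is the pose to reach, as a shift and turn from the pose measured when the call began, along the tool's axes at that moment, turning the shorter way round; what a row does not reach only later rows make up. A row lasts 1/8 s, in which the tool goes at most 62.5 mm and 10.7 degrees, less where a joint would pass 70% of its speed; a pose out of reach is approached as far as the arm can. A call with a number of a shift or a turn outside -1 to 1 is refused whole. A call with a gripper value outside its range is refused whole. The fingers move at their own pace and stop on an object; "newtons" is the grip in N (left out, the last holds). Time passes only in rows, so rows that repeat a pose let the fingers close, or fill a call up. It gives the time, the measured TCP pose, the force and the opening at its end, in the units of the state.
- monitor.state(): the state, without advancing time (a new reading comes with each control period).
- snapshot(name): name is "scene" or "top" or "wrist"; returns the picture (420x560x3 uint8, red, green, blue); there is no depth.
- camera_params(name): a dict with "fx", "fy", "cx", "cy" (pixels), "D" ([k1, k2, p1, p2, k3] as OpenCV has them; the pictures are not rectified), "world_to_cam" (4x4, takes a point from world to camera coordinates); the wrist camera has in their place "hand_eye" (4x4, takes a point from camera to tool coordinates, whose origin is the TCP and whose axes are the tool frame's). Camera axes: x right, y down, z forward; pixel columns grow to the right and rows downward; lengths in m; the calibration is good to about 2 mm. A picture is of the moment at which its call begins: read the wrist's pose just before it. camera_params takes no time and is no camera call.
- order.close_job(): hands the job in, once; it reports no verdict.
The state is a dict: "t": time; "joints": joint angles; "qvel": joint speeds; "effort": joint torques, N m; "position": TCP position; "tool_rot": TCP orientation; "contact_force": force on the tool from outside, world axes, zero at the start; "torque": the same for the moment, N m; "width": opening from 0.0 (shut) to 1.0 (fully open).
Only numpy, scipy, OpenCV 4.12 (cv2) and the standard library are available. Lean on these libraries where they do the work, as an engineer would, in place of code of your own. Each camera call takes 0.05 s, during which the arm holds its last target.

## Working session

There is one attempt and no reset: what is moved stays moved. The work goes in short steps, Python scripts to look and compute and a tool call to move; the robot and the scene stay as the last step left them, time stands still between calls to the robot, and variables do not carry over. Pictures are saved under pics/ and viewed, and the job is handed in when it is done.

Besides the shell and the picture viewer there is one more tool, called as name(argument=value, ...), one argument or row to a line, values as JSON. send_rows: Moves the arm, as the interface text tells. Shift numbers are shares of 0.2 m and turn numbers shares of 180 degrees, none past 1 either way. Its arguments: {"type":"object","properties":{"gripper":{"type":"array","items":{"type":"number"}},"delta_pos":{"type":"array","items":{"type":"array","items":{"type":"number","minimum":-1,"maximum":1}}},"angular":{"type":"array","items":{"type":"array","items":{"type":"number","minimum":-1,"maximum":1}}},"newtons":{"type":"number"}},"required":["gripper","delta_pos","angular"]}

```bash
mkdir -p pics; python3 - <<'E'
from station import monitor, snapshot, camera_params
import cv2
s=monitor.state();print(s)
for n in ("scene","top","wrist"):
    im=snapshot(n);cv2.imwrite(f"pics/{n}0.png",im[:,:,::-1])
    print(n,camera_params(n))
E
```

```text
{'t': 0.0, 'joints': array([ 1.16798105e+00,  3.20305591e-01,  1.56570364e+00, -3.92882281e-06,
        1.25736010e+00, -2.00006741e-02]), 'qvel': array([-0.00030435, -0.00194333,  0.00021386, -0.00108377, -0.00018063,
        0.00044559]), 'effort': array([-2.51112215e-04, -4.12479579e+01, -2.31978858e+01,  7.26515288e-02,
        4.56007209e-02, -1.33144581e-04]), 'position': array([0.21460071, 0.53295379, 0.23810281]), 'tool_rot': array([ 0.29897193,  1.55022131, -0.30171567]), 'contact_force': array([-0.60899702,  0.01995706,  0.94462153]), 'torque': array([ 0.01191531, -0.00962708,  0.00057665]), 'width': 0.9978771096736692}
scene {'fx': 487.79769349774625, 'fy': 487.79769349774625, 'cx': 279.5607434436996, 'cy': 213.04513461650646, 'D': array([0.01019996, 0.        , 0.        , 0.        , 0.        ]), 'world_to_cam': array([[-6.42355940e-02,  9.97934623e-01,  5.26547126e-04,
        -7.52958712e-02],
       [ 6.18557454e-01,  4.02296812e-02, -7.84709022e-01,
        -3.19071896e-01],
       [-7.83109484e-01, -5.00805505e-02, -6.19864077e-01,
         1.49355603e+00],
       
[... 363 characters left out ...]
 -0.01943767, -0.18576784,  0.63566693],
       [ 0.1861085 , -0.01748231, -0.98237365,  1.02010974],
       [ 0.        ,  0.        ,  0.        ,  1.        ]])}
wrist {'fx': 322.9782083745128, 'fy': 322.9782083745128, 'cx': 277.1026964803798, 'cy': 209.67830960998984, 'D': array([0.00632246, 0.        , 0.        , 0.        , 0.        ]), 'hand_eye': array([[-6.69496012e-04, -2.87230831e-01,  9.57861160e-01,
        -1.45201608e-01],
       [ 9.99999770e-01, -2.94945091e-04,  6.10504485e-04,
        -8.53349784e-04],
       [ 1.07160736e-04,  9.57861348e-01,  2.87230963e-01,
        -8.24820043e-02],
       [ 0.00000000e+00,  0.00000000e+00,  0.00000000e+00,
         1.00000000e+00]])}
```

View pics/top0.png

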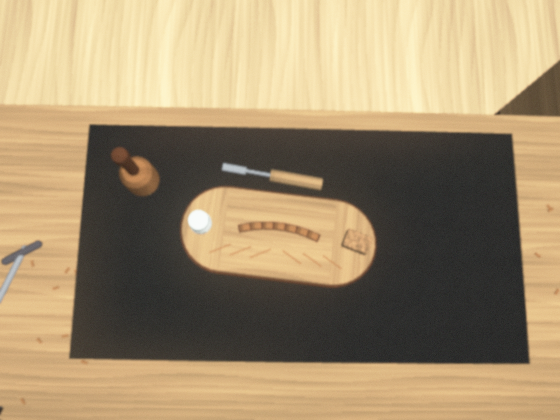

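View pics/scene0.png

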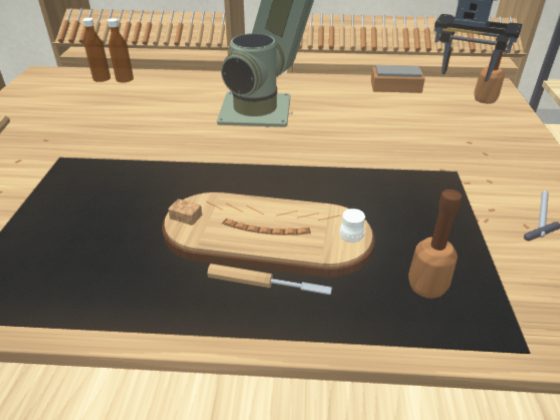

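View pics/wrist0.png

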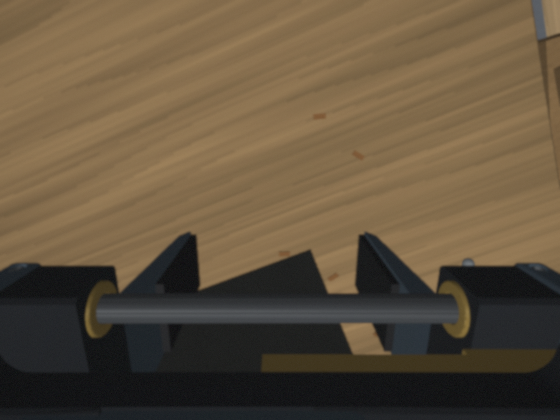

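The top view shows the jar at pixel (199,221) at the plank's +y end. The blocks run from (240,229) to (320,237), and the sander is at (356,241). So I start at block 7.

```bash
cat > h.py <<'E'
import numpy as np,cv2
from station import monitor,snapshot,camera_params
from scipy.spatial.transform import Rotation as R
def KD(p): return np.array([[p['fx'],0,p['cx']],[0,p['fy'],p['cy']],[0,0,1.]]),np.array(p['D'])
def cast(p,uv,z,T=None):
    K,D=KD(p); T=np.array(p['world_to_cam']) if T is None else T
    n=cv2.undistortPoints(np.array(uv,float).reshape(-1,1,2),K,D)[:,0]
    Ri=T[:3,:3].T; c=-Ri@T[:3,3]
    d=(Ri@np.c_[n,np.ones(len(n))].T).T
    return c+d*((z-c[2])/d[:,2])[:,None]
def tri(p1,uv1,p2,uv2):
    P=[];N=[]
    for p,uv in((p1,uv1),(p2,uv2)):
        K,D=KD(p);N.append(cv2.undistortPoints(np.array(uv,float).reshape(-1,1,2),K,D)[:,0].T);P.append(np.array(p['world_to_cam'])[:3])
    X=cv2.triangulatePoints(P[0],P[1],N[0],N[1]);return (X[:3]/X[3]).T
def project(p,X,T=None):
    K,D=KD(p);T=np.array(p['world_to_cam']) if T is None else T
    return cv2.projectPoints(np.array(X,float).reshape(-1,1,3),cv2.Rodrigues(T[:3,:3])[0],T[:3,3],K,D)[0][:,0]
E
python3 - <<'E'
import cv2,numpy as np
for n,(x0,y0,x1,y1) in dict(top=(170,180,390,295),scene=(155,185,385,275)).items():
    im=cv2.imread(f"pics/{n}0.png")[y0:y1,x0:x1]
    cv2.imwrite(f"pics/{n}0c.png",cv2.resize(im,None,fx=3.4,fy=3.4,interpolation=cv2.INTER_CUBIC))
E
```

```text
(no output)
```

View pics/top0c.png

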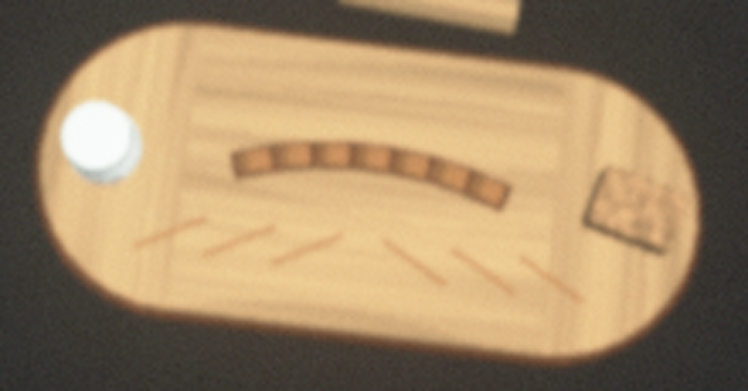

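View pics/scene0c.png

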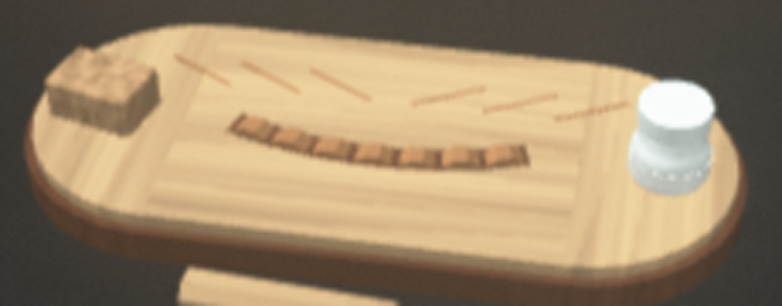

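```bash
cat > row.py <<'E'
from h import *
from scipy.optimize import least_squares
def row(n,im,z,box):
    x0,y0,x1,y1=box
    hsv=cv2.cvtColor(im,cv2.COLOR_BGR2HSV).astype(int)
    m=((im[:,:,0]<100)&(im[:,:,2]>60)&(hsv[:,:,1]>100)&(hsv[:,:,2]<205)).astype(np.uint8)
    k=np.zeros_like(m);k[y0:y1,x0:x1]=m[y0:y1,x0:x1]
    nl,l,st,_=cv2.connectedComponentsWithStats(k)
    i=1+np.argmax(st[1:,4]);ys,xs=np.where(l==i)
    p=camera_params(n);X=cast(p,np.c_[xs,ys],z)
    f=lambda c:np.hypot(X[:,0]-c[0],X[:,1]-c[1])-.25
    c=least_squares(f,X.mean(0)[:2]-[.25,0]).x
    a=np.arctan2(X[:,1]-c[1],X[:,0]-c[0])
    am=(np.percentile(a,1)+np.percentile(a,99))/2
    ths=am+np.arange(-3,4)*.026/.25
    B=np.c_[c[0]+.25*np.cos(ths),c[1]+.25*np.sin(ths)]
    return st[i],B,ths,f(c).std(),np.ptp(a)*.25,np.c_[xs,ys]
E
python3 - <<'E'
from row import *
Z=.036
Bs={}
for n,b in dict(top=(225,212,335,250),scene=(215,212,320,240)).items():
    im=cv2.imread(f"pics/{n}0.png")
    st,B,th,s,L,px=row(n,im,Z,b);Bs[n]=B
    print(n,st,'std',s,'len',L);print(B.round(4));print('th',th.round(3))
p1,p2=camera_params('top'),camera_params('scene')
# height check by triangulating block centers & jar etc
print(tri(p1,project(p1,np.c_[Bs['top'],[Z]*7]),p2,project(p2,np.c_[Bs['scene'],[Z]*7])).round(4))
for n,z,uv in(('top',.084,(199,221)),('top',.06,(355,240))): print(cast(camera_params(n),[uv],z))
E
```

```text
top [238 222  82  20 625] std 0.005062558219796413 len 0.18376026723473332
[[0.5865 0.0096]
 [0.5958 0.0338]
 [0.6025 0.0589]
 [0.6065 0.0846]
 [0.6079 0.1106]
 [0.6066 0.1365]
 [0.6025 0.1622]]
th [-0.417 -0.313 -0.209 -0.105 -0.001  0.103  0.207]
scene [223 219  87  16 363] std 0.004787746296976014 len 0.18450897341587313
[[0.5939 0.009 ]
 [0.6032 0.0332]
 [0.61   0.0583]
 [0.6142 0.0839]
 [0.6157 0.1099]
 [0.6144 0.1358]
 [0.6105 0.1615]]
th [-0.421 -0.317 -0.213 -0.109 -0.005  0.099  0.203]
[[0.5873 0.0083 0.0305]
 [0.5967 0.0327 0.0305]
 [0.6034 0.058  0.0304]
 [0.6075 0.0838 0.0303]
 [0.6089 0.11   0.0302]
 [0.6075 0.1361 0.0301]
 [0.6035 0.162  0.0301]]
[[0.60649989 0.2568395  0.084     ]]
[[ 0.57514397 -0.08045061  0.06      ]]
```

```bash
cat > plan.py <<'E'
from h import *
import sys
def plan(target,th,s=None):
    "target TCP; tool x down, tool y along +-row tangent (tangent angle th+90)"
    s=s or monitor.state();r=R.from_rotvec(s['tool_rot']);M=r.as_matrix()
    best=None
    for sg in(1,-1):
        y=sg*np.array([-np.sin(th),np.cos(th),0]);x=np.array([0,0,-1.]);G=np.c_[x,y,np.cross(x,y)]
        d=(r.inv()*R.from_matrix(G)).as_rotvec()
        if best is None or np.linalg.norm(d)<np.linalg.norm(best):best=d
    print('t',s['t'],'pos',s['position'].round(4),'F',s['contact_force'].round(1),'w',round(s['width'],3),'j',s['joints'].round(2))
    print('tool axes',M.round(3).tolist())
    print('delta share',(M.T@(np.array(target)-s['position'])/.2).round(4),'ang share',(best/np.pi).round(4))
E
python3 -c "
from plan import *
plan([.603,.162,.12],.207)"
```

```text
t 0.15 pos [0.2146 0.533  0.2383] F [-0.1  0.1 -0.3] w 1.001 j [ 1.17  0.32  1.57  0.    1.26 -0.02]
tool axes [[-0.001, 0.374, 0.928], [-0.001, 0.928, -0.374], [-1.0, -0.001, -0.0]]
delta share [ 0.5928 -0.9949  2.4943] ang share [-1.877e-01 -1.000e-04  4.000e-04]
```

send_rows(
  gripper=[-1, -1, -1, -1, -1],
  delta_pos=[
    [0, -0.08, 0.2],
    [0, -0.16, 0.4],
    [0, -0.24, 0.6],
    [0, -0.32, 0.8],
    [0, -0.4, 1],
  ],
  angular=[
    [0, 0, 0],
    [0, 0, 0],
    [0, 0, 0],
    [0, 0, 0],
    [0, 0, 0],
  ],
  newtons=20,
)

```text
t: 0.78
position: [0.3711, 0.383, 0.2382]
tool_rot: [0.299, 1.55, -0.302]
contact_force: [0.7, 0.3, -0.6]
width: 0.482
```

send_rows(
  gripper=[-1, -1, -1, -1, -1],
  delta_pos=[
    [0, -0.08, 0.2],
    [0, -0.16, 0.4],
    [0, -0.24, 0.6],
    [0, -0.32, 0.8],
    [0, -0.4, 1],
  ],
  angular=[
    [-0.03, 0, 0],
    [-0.07, 0, 0],
    [-0.11, 0, 0],
    [-0.15, 0, 0],
    [-0.188, 0, 0],
  ],
)

```text
t: 1.4
position: [0.5275, 0.233, 0.238]
tool_rot: [-0.168, 1.566, 0.165]
contact_force: [-0.1, 1.3, -0.2]
width: 0.006
```

```bash
python3 -c "
from plan import *
plan([.603,.162,.12],.207)"
```

```text
t 1.4 pos [0.5275 0.233  0.238 ] F [-0.1  1.3 -0.2] w 0.006 j [ 0.4   0.32  1.56 -0.    1.26 -1.39]
tool axes [[-0.001, -0.21, 0.978], [-0.002, 0.978, 0.21], [-1.0, -0.001, -0.002]]
delta share [ 0.5901 -0.4256  0.2954] ang share [ 0.0015 -0.0005  0.0004]
```

send_rows(
  gripper=[-1, -1, -1, -1, -1],
  delta_pos=[
    [0, -0.21, 0.15],
    [0.1, -0.425, 0.295],
    [0.3, -0.425, 0.295],
    [0.5, -0.425, 0.295],
    [0.5, -0.425, 0.295],
  ],
  angular=[
    [0, 0, 0],
    [0, 0, 0],
    [0, 0, 0],
    [0, 0, 0],
    [0, 0, 0],
  ],
)

```text
t: 2.02
position: [0.6006, 0.1614, 0.1346]
tool_rot: [-0.168, 1.574, 0.164]
contact_force: [-0.7, 0.5, -0.1]
width: 0.01
```

```bash
python3 - <<'E'
from plan import *
plan([.603,.162,.075],.207)
s=monitor.state();p=camera_params('wrist');im=snapshot('wrist')[:,:,::-1].copy();cv2.imwrite('pics/w1.png',im)
E
```

```text
t 2.025 pos [0.6006 0.1614 0.1346] F [-0.7  0.5 -0.1] w 0.01 j [ 0.24  0.47  1.59 -0.    1.08 -1.54]
tool axes [[-0.009, -0.21, 0.978], [-0.004, 0.978, 0.21], [-1.0, -0.002, -0.01]]
delta share [0.2979 0.0011 0.0152] ang share [ 0.0014 -0.0031  0.0005]
```

View pics/w1.png

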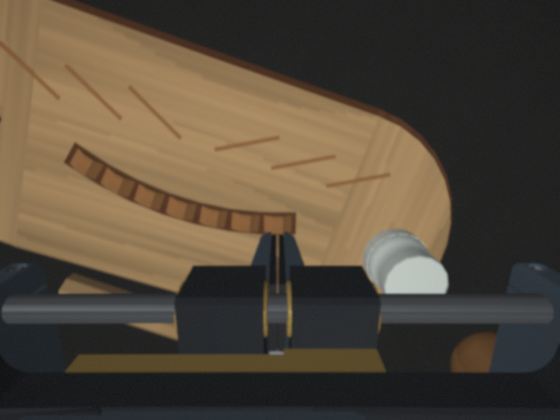

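```bash
cat > wrow.py <<'E'
from row import *
def wT(s):
    p=camera_params('wrist');E=np.eye(4);E[:3,:3]=R.from_rotvec(s['tool_rot']).as_matrix();E[:3,3]=s['position']
    return np.linalg.inv(E@np.array(p['hand_eye']))
E
python3 - <<'E'
from wrow import *
s=monitor.state();T=wT(s);p=camera_params('wrist')
im=cv2.imread('pics/w1.png')
m=((im[:,:,2]<190)&(im[:,:,2]>50)&(im[:,:,2].astype(int)-im[:,:,0]>45)).astype(np.uint8)
k=np.zeros_like(m)
cv2.fillPoly(k,[np.array([(60,135),(80,135),(160,180),(230,203),(302,205),(302,236),(230,240),(150,222),(55,165)])],1);k*=m
# strip only dark
g=cv2.cvtColor(im,cv2.COLOR_BGR2HSV);k*=(im[:,:,0]<75).astype(np.uint8)
nl,l,st,_=cv2.connectedComponentsWithStats(k);i=1+np.argmax(st[1:,4]);ys,xs=np.where(l==i);print(st[i])
for z in(.031,.034):
    X=cast(p,np.c_[xs,ys],z,T)
    f=lambda c:np.hypot(X[:,0]-c[0],X[:,1]-c[1])-.25
    c=least_squares(f,X.mean(0)[:2]-[.25,0]).x
    a=np.arctan2(X[:,1]-c[1],X[:,0]-c[0]);lo,hi=np.percentile(a,[.5,99.5]);th=(lo+hi)/2+np.arange(-3,4)*.104
    print(z,'std',f(c).std(),'len',(hi-lo)*.25);B=np.c_[c[0]+.25*np.cos(th),c[1]+.25*np.sin(th)];print(B.round(4).tolist(),th.round(3))
o=im.copy();o[l==i]=(0,255,0)
for q in project(p,np.c_[B,[.034]*7],T):cv2.circle(o,tuple(int(v) for v in q),3,(0,0,255),-1)
cv2.imwrite('pics/w1o.png',o)
# triangulate from wrist+top: height check on row ends
pw=dict(p);pw['world_to_cam']=T
pt=camera_params('top')
Bt=np.array([[.5865,.0096],[.6065,.0846],[.6025,.1622]])
print(tri(pt,project(pt,np.c_[Bt,[.036]*3]),pw,project(p,np.c_[B[[0,3,6]],[.034]*3],T)).round(4))
E
```

```text
[  63  142  234   94 5108]
0.031 std 0.0056260132656745605 len 0.18786518269745112
[[0.5905, 0.0082], [0.5996, 0.0325], [0.6062, 0.0576], [0.6102, 0.0833], [0.6114, 0.1093], [0.61, 0.1352], [0.6058, 0.1609]] [-0.412 -0.308 -0.204 -0.1    0.004  0.108  0.212]
0.034 std 0.005559253801252752 len 0.1856364574047076
[[0.5893, 0.0089], [0.5985, 0.0332], [0.6051, 0.0584], [0.609, 0.084], [0.6103, 0.11], [0.6089, 0.136], [0.6047, 0.1616]] [-0.412 -0.308 -0.204 -0.1    0.004  0.108  0.212]
[[0.5876 0.0099 0.0361]
 [0.6063 0.0852 0.0403]
 [0.6013 0.1614 0.044 ]]
```

View pics/w1o.png

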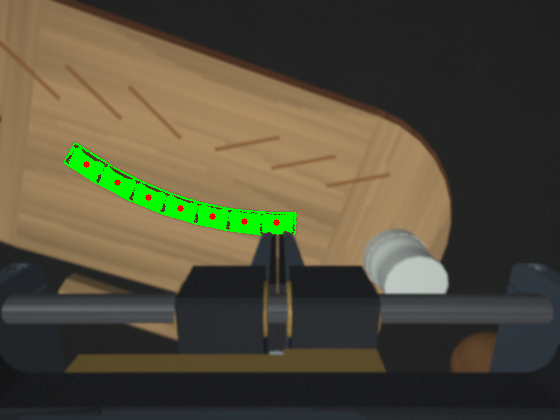

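send_rows(
  gripper=[-1, -1, -1, -1, -1],
  delta_pos=[
    [0.1, 0, 0.018],
    [0.2, 0, 0.018],
    [0.3, 0, 0.018],
    [0.325, 0, 0.018],
    [0.325, 0, 0.018],
  ],
  angular=[
    [0, -0.003, 0],
    [0, -0.003, 0],
    [0, -0.003, 0],
    [0, -0.003, 0],
    [0, -0.003, 0],
  ],
)

```text
t: 2.7
position: [0.6065, 0.1629, 0.0736]
tool_rot: [-0.167, 1.557, 0.166]
contact_force: [-0.4, 0.6, 0.7]
width: 0.003
```

```bash
python3 - <<'E'
from plan import *
plan([.604,.162,.06],.207)
cv2.imwrite('pics/w2.png',snapshot('wrist')[:,:,::-1])
cv2.imwrite('pics/s2.png',cv2.resize(snapshot('scene')[160:300,150:390,::-1],None,fx=3,fy=3,interpolation=cv2.INTER_CUBIC))
E
```

```text
t 2.7 pos [0.6065 0.1629 0.0736] F [-0.4  0.6  0.7] w 0.003 j [ 0.24  0.54  1.66 -0.    0.94 -1.54]
tool axes [[0.007, -0.21, 0.978], [0.0, 0.978, 0.21], [-1.0, -0.001, 0.007]]
delta share [ 0.0679 -0.0019 -0.0136] ang share [0.0016 0.0023 0.0004]
```

View pics/w2.png

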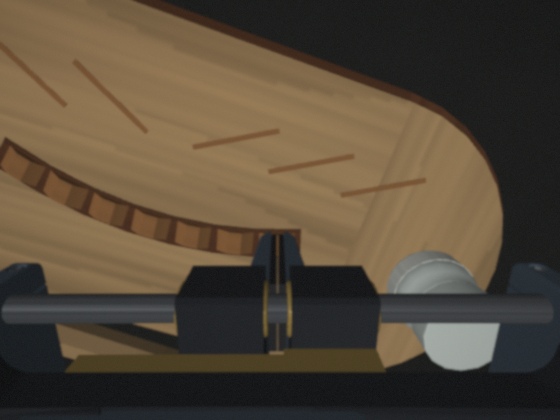

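View pics/s2.png

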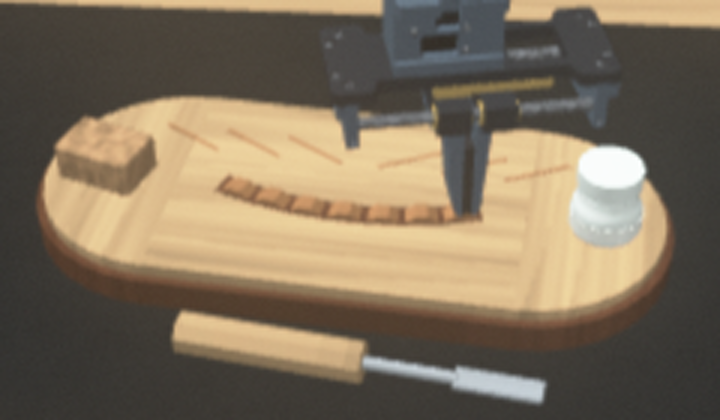

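The fingertips are above block 7, in line with the row. Next I feel for the crown in small steps.

send_rows(
  gripper=[-1, -1, -1, -1, -1],
  delta_pos=[
    [0.01, 0, -0.013],
    [0.02, 0, -0.013],
    [0.03, 0, -0.013],
    [0.04, 0, -0.013],
    [0.045, 0, -0.013],
  ],
  angular=[
    [0, 0.002, 0],
    [0, 0.002, 0],
    [0, 0.002, 0],
    [0, 0.002, 0],
    [0, 0.002, 0],
  ],
)

```text
t: 3.42
position: [0.604, 0.1623, 0.0644]
tool_rot: [-0.167, 1.563, 0.165]
contact_force: [0.0, 0.5, 0.0]
width: 0.001
```

send_rows(
  gripper=[-1, -1, -1, -1, -1],
  delta_pos=[
    [0.003, 0, 0],
    [0.006, 0, 0],
    [0.009, 0, 0],
    [0.012, 0, 0],
    [0.015, 0, 0],
  ],
  angular=[
    [0, 0, 0],
    [0, 0, 0],
    [0, 0, 0],
    [0, 0, 0],
    [0, 0, 0],
  ],
)

```text
t: 4.05
position: [0.604, 0.1623, 0.0618]
tool_rot: [-0.167, 1.563, 0.165]
contact_force: [-0.5, 0.1, 3.1]
width: 0.001
```

send_rows(
  gripper=[-1, -1, -1, -1, -1],
  delta_pos=[
    [0.003, 0, 0],
    [0.006, 0, 0],
    [0.009, 0, 0],
    [0.012, 0, 0],
    [0.015, 0, 0],
  ],
  angular=[
    [0, 0, 0],
    [0, 0, 0],
    [0, 0, 0],
    [0, 0, 0],
    [0, 0, 0],
  ],
)

```text
t: 4.68
position: [0.604, 0.1623, 0.0587]
tool_rot: [-0.167, 1.563, 0.165]
contact_force: [-1.0, -0.2, 3.1]
width: 0.003
```

```bash
python3 - <<'E'
from plan import *
plan([.604,.162,.058],.207)
cv2.imwrite('pics/s3.png',cv2.resize(snapshot('scene')[190:270,200:390,::-1],None,fx=4,fy=4,interpolation=cv2.INTER_CUBIC))
E
```

```text
t 4.675 pos [0.604  0.1623 0.0587] F [-1.  -0.2  3.1] w 0.003 j [ 0.24  0.55  1.68 -0.    0.91 -1.54]
tool axes [[0.002, -0.21, 0.978], [-0.001, 0.978, 0.21], [-1.0, -0.001, 0.001]]
delta share [ 0.0035 -0.0015 -0.0005] ang share [0.0016 0.0004 0.0004]
```

send_rows(
  gripper=[-1, -1, -1, -1, -1],
  delta_pos=[
    [0.001, 0, 0],
    [0.003, 0, 0],
    [0.005, 0, 0],
    [0.006, 0, 0],
    [0.007, 0, 0],
  ],
  angular=[
    [0, 0, 0],
    [0, 0, 0],
    [0, 0, 0],
    [0, 0, 0],
    [0, 0, 0],
  ],
)

```text
t: 5.35
position: [0.6041, 0.1623, 0.0583]
tool_rot: [-0.167, 1.563, 0.165]
contact_force: [-3.0, 0.0, 9.7]
width: 0.004
```

```bash
python3 -c "
from plan import *
plan([.608,.136,.0590],.107)"
```

```text
t 5.35 pos [0.6041 0.1623 0.0583] F [-3.   0.   9.7] w 0.004 j [ 0.24  0.55  1.68 -0.    0.91 -1.54]
tool axes [[0.002, -0.21, 0.978], [-0.001, 0.978, 0.21], [-1.0, -0.001, 0.002]]
delta share [-0.0033 -0.1328 -0.0085] ang share [0.0334 0.0006 0.0004]
```

send_rows(
  gripper=[-1, -1, -1, -1, -1],
  delta_pos=[
    [-0.004, 0, 0],
    [-0.004, -0.035, -0.001],
    [-0.004, -0.07, -0.003],
    [-0.004, -0.1, -0.006],
    [-0.004, -0.133, -0.009],
  ],
  angular=[
    [0, 0, 0],
    [0.008, 0, 0],
    [0.016, 0, 0],
    [0.025, 0, 0],
    [0.033, 0, 0],
  ],
)

```text
t: 5.98
position: [0.6083, 0.1356, 0.0594]
tool_rot: [-0.084, 1.566, 0.083]
contact_force: [0.5, 2.0, 2.5]
width: 0.006
```

```bash
python3 -c "
from plan import *
plan([.609,.110,.0590],.003)"
```

```text
t 5.975 pos [0.6083 0.1356 0.0594] F [0.5 2.  2.5] w 0.006 j [ 0.2   0.55  1.68 -0.    0.91 -1.47]
tool axes [[0.003, -0.106, 0.994], [-0.001, 0.994, 0.106], [-1.0, -0.001, 0.003]]
delta share [ 0.0019 -0.1276 -0.0103] ang share [0.0329 0.0009 0.0003]
```

send_rows(
  gripper=[-1, -1, -1, -1, -1],
  delta_pos=[
    [0.003, 0, 0],
    [0.003, -0.03, -0.002],
    [0.003, -0.06, -0.004],
    [0.003, -0.095, -0.007],
    [0.003, -0.128, -0.01],
  ],
  angular=[
    [0, 0, 0],
    [0.008, 0, 0],
    [0.016, 0, 0],
    [0.025, 0, 0],
    [0.033, 0, 0],
  ],
)

```text
t: 6.6
position: [0.6091, 0.1094, 0.0589]
tool_rot: [-0.002, 1.568, 0.0]
contact_force: [0.3, 1.4, 3.3]
width: 0.006
```

```bash
python3 -c "
from plan import *
plan([.608,.084,.0588],-.101)"
```

```text
t 6.6 pos [0.6091 0.1094 0.0589] F [0.3 1.4 3.3] w 0.006 j [ 0.16  0.54  1.69 -0.    0.9  -1.41]
tool axes [[0.003, -0.001, 1.0], [-0.001, 1.0, 0.001], [-1.0, -0.001, 0.003]]
delta share [ 0.0005 -0.1271 -0.0059] ang share [0.0326 0.001  0.0002]
```

send_rows(
  gripper=[-1, -1, -1, -1, -1],
  delta_pos=[
    [0.001, -0.015, 0],
    [0.001, -0.045, -0.001],
    [0.001, -0.075, -0.003],
    [0.001, -0.1, -0.004],
    [0.001, -0.127, -0.006],
  ],
  angular=[
    [0, 0.001, 0],
    [0.008, 0.001, 0],
    [0.016, 0.001, 0],
    [0.025, 0.001, 0],
    [0.033, 0.001, 0],
  ],
)

```text
t: 7.22
position: [0.6079, 0.0835, 0.0587]
tool_rot: [0.081, 1.569, -0.082]
contact_force: [1.5, 1.0, 2.3]
width: 0.004
```

```bash
python3 -c "
from plan import *
plan([.604,.058,.0588],-.206)"
```

```text
t 7.225 pos [0.6079 0.0835 0.0587] F [1.5 1.  2.3] w 0.004 j [ 0.12  0.54  1.71 -0.    0.9  -1.35]
tool axes [[-0.0, 0.104, 0.995], [-0.001, 0.995, -0.104], [-1.0, -0.001, -0.0]]
delta share [-0.0005 -0.1291 -0.0064] ang share [ 0.0325 -0.      0.0003]
```

send_rows(
  gripper=[-1, -1, -1, -1, -1],
  delta_pos=[
    [0, -0.015, 0],
    [0, -0.045, -0.001],
    [0, -0.075, -0.003],
    [0, -0.1, -0.004],
    [0, -0.129, -0.006],
  ],
  angular=[
    [0, 0, 0],
    [0.008, 0, 0],
    [0.016, 0, 0],
    [0.025, 0, 0],
    [0.033, 0, 0],
  ],
)

```text
t: 7.85
position: [0.604, 0.0575, 0.0587]
tool_rot: [0.163, 1.565, -0.165]
contact_force: [1.0, 2.4, 2.6]
width: 0.013
```

```bash
python3 -c "
from plan import *
plan([.597,.033,.0588],-.31)"
```

```text
t 7.85 pos [0.604  0.0575 0.0587] F [1.  2.4 2.6] w 0.013 j [ 0.08  0.53  1.72 -0.    0.89 -1.28]
tool axes [[-0.0, 0.207, 0.978], [-0.001, 0.978, -0.207], [-1.0, -0.001, 0.0]]
delta share [-0.0003 -0.1272 -0.0088] ang share [0.0322 0.     0.0004]
```

send_rows(
  gripper=[-1, -1, -1, -1, -1],
  delta_pos=[
    [0, -0.015, 0],
    [0, -0.045, -0.001],
    [0, -0.075, -0.003],
    [0, -0.1, -0.006],
    [0, -0.127, -0.009],
  ],
  angular=[
    [0, 0, 0],
    [0.008, 0, 0],
    [0.016, 0, 0],
    [0.025, 0, 0],
    [0.033, 0, 0],
  ],
)

```text
t: 8.48
position: [0.5968, 0.0325, 0.0587]
tool_rot: [0.245, 1.557, -0.248]
contact_force: [1.4, 2.0, 2.7]
width: 0.001
```

```bash
python3 -c "
from plan import *
plan([.588,.009,.0588],-.414)"
```

```text
t 8.475 pos [0.5968 0.0325 0.0587] F [1.4 2.  2.7] w 0.001 j [ 0.04  0.52  1.75 -0.    0.88 -1.22]
tool axes [[-0.0, 0.309, 0.951], [-0.002, 0.951, -0.309], [-1.0, -0.002, 0.0]]
delta share [-0.0002 -0.1255 -0.0055] ang share [0.0318 0.0001 0.0005]
```

send_rows(
  gripper=[-1, -1, -1, -1, -1],
  delta_pos=[
    [0, -0.015, 0],
    [0, -0.045, -0.001],
    [0, -0.075, -0.002],
    [0, -0.1, -0.004],
    [0, -0.126, -0.006],
  ],
  angular=[
    [0, 0, 0],
    [0.008, 0, 0],
    [0.016, 0, 0],
    [0.025, 0, 0],
    [0.032, 0, 0],
  ],
)

```text
t: 9.1
position: [0.5876, 0.0085, 0.0587]
tool_rot: [0.325, 1.546, -0.328]
contact_force: [0.7, 1.8, 3.4]
width: 0.004
```

```bash
python3 -c "
from plan import *
plan([.588,.009,.0588],-.414)"
```

```text
t 9.1 pos [0.5876 0.0085 0.0587] F [0.7 1.8 3.4] w 0.004 j [-0.    0.5   1.77 -0.    0.87 -1.16]
tool axes [[-0.001, 0.404, 0.915], [-0.002, 0.915, -0.404], [-1.0, -0.002, 0.0]]
delta share [-0.0003  0.0032  0.0006] ang share [-0.0006  0.0001  0.0006]
```

send_rows(
  gripper=[-1, -1, -1, -1, -1],
  delta_pos=[
    [0.001, 0, 0],
    [0.002, 0, 0],
    [0.003, 0, 0],
    [0.004, 0, 0],
    [0.004, 0, 0],
  ],
  angular=[
    [0, 0, 0],
    [0, 0, 0],
    [0, 0, 0],
    [0, 0, 0],
    [0, 0, 0],
  ],
)

```text
t: 9.72
position: [0.5873, 0.0079, 0.0583]
tool_rot: [0.323, 1.547, -0.328]
contact_force: [-1.1, -2.3, 6.4]
width: 0.006
```

send_rows(
  gripper=[-1, -1, -1, -1, -1],
  delta_pos=[
    [-0.05, 0, 0],
    [-0.15, 0, 0],
    [-0.3, 0, 0],
    [-0.5, 0, 0],
    [-0.65, 0, 0],
  ],
  angular=[
    [0, 0, 0],
    [0, 0, 0],
    [0, 0, 0],
    [0, 0, 0],
    [0, 0, 0],
  ],
)

```text
t: 10.35
position: [0.5874, 0.0083, 0.1899]
tool_rot: [0.323, 1.546, -0.328]
contact_force: [-0.1, -0.4, -0.7]
width: 0.008
```

send_rows(
  gripper=[-1, -1, -1, -1, -1],
  delta_pos=[
    [-0.1, 0, -0.1],
    [-0.1, 0.1, -0.3],
    [-0.1, 0.2, -0.4],
    [-0.1, 0.2, -0.4],
    [-0.1, 0.2, -0.4],
  ],
  angular=[
    [0, 0, 0],
    [0, 0, 0],
    [0, 0, 0],
    [0, 0, 0],
    [0, 0, 0],
  ],
)

```text
t: 10.98
position: [0.5304, 0.0769, 0.2097]
tool_rot: [0.322, 1.546, -0.328]
contact_force: [0.4, 0.2, -0.2]
width: 0.006
```

```bash
python3 - <<'E'
from plan import *
plan([.588,.009,.0588],-.414)
cv2.imwrite('pics/w4.png',snapshot('wrist')[:,:,::-1])
cv2.imwrite('pics/s4.png',snapshot('scene')[:,:,::-1])
cv2.imwrite('pics/s4c.png',cv2.resize(snapshot('scene')[190:275,155:385,::-1],None,fx=3.4,fy=3.4,interpolation=cv2.INTER_CUBIC))
E
```

```text
t 10.975 pos [0.5304 0.0769 0.2097] F [ 0.4  0.2 -0.2] w 0.006 j [ 0.12  0.28  1.7  -0.    1.16 -1.03]
tool axes [[-0.001, 0.403, 0.915], [-0.004, 0.915, -0.403], [-1.0, -0.004, 0.001]]
delta share [ 0.7558 -0.1917  0.3996] ang share [-0.0003  0.0002  0.0012]
```

View pics/w4.png

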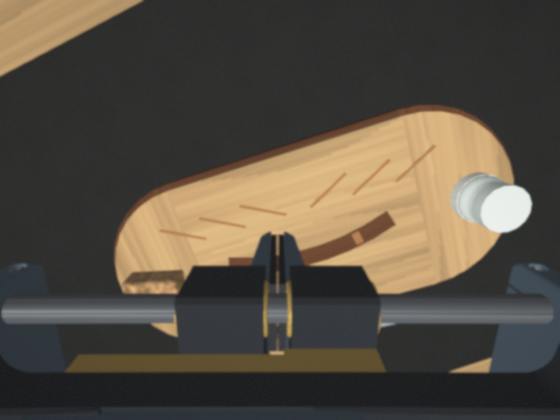

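View pics/s4c.png

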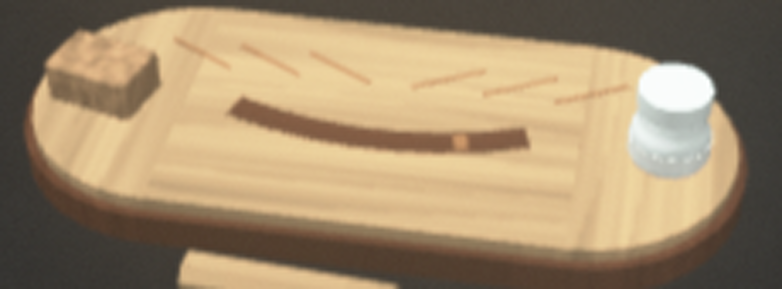

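The wrist and scene views show six blocks sunk level. Only block 6's crown still shows, at (460,142) in the crop. That matches my slide passing it about 1 mm high, so I'll press it again.

```bash
python3 -c "
from plan import *
plan([.608,.136,.085],.107)"
```

```text
t 11.125 pos [0.5307 0.0765 0.2096] F [-0.  -0.3  0.8] w 0.004 j [ 0.12  0.28  1.7  -0.    1.16 -1.03]
tool axes [[-0.001, 0.404, 0.915], [-0.004, 0.915, -0.404], [-1.0, -0.004, 0.0]]
delta share [0.6213 0.4307 0.2331] ang share [-0.1665 -0.0002  0.0012]
```

send_rows(
  gripper=[-1, -1, -1, -1, -1],
  delta_pos=[
    [0, 0.15, 0.08],
    [0.1, 0.3, 0.16],
    [0.2, 0.43, 0.233],
    [0.4, 0.43, 0.233],
    [0.55, 0.43, 0.233],
  ],
  angular=[
    [-0.04, 0, 0],
    [-0.08, 0, 0],
    [-0.12, 0, 0],
    [-0.166, 0, 0],
    [-0.166, 0, 0],
  ],
)

```text
t: 11.75
position: [0.608, 0.1353, 0.0972]
tool_rot: [-0.086, 1.572, 0.08]
contact_force: [-0.1, 1.0, -1.0]
width: 0.003
```

```bash
python3 -c "
from plan import *
plan([.608,.136,.064],.107)"
```

```text
t 11.75 pos [0.608  0.1353 0.0972] F [-0.1  1.  -1. ] w 0.003 j [ 0.2   0.51  1.64 -0.    1.   -1.47]
tool axes [[-0.003, -0.105, 0.994], [-0.004, 0.994, 0.105], [-1.0, -0.004, -0.003]]
delta share [0.1658 0.0039 0.001 ] ang share [-0.0004 -0.0011  0.0012]
```

send_rows(
  gripper=[-1, -1, -1, -1, -1],
  delta_pos=[
    [0.05, 0.004, 0],
    [0.1, 0.004, 0],
    [0.14, 0.004, 0],
    [0.165, 0.004, 0],
    [0.165, 0.004, 0],
  ],
  angular=[
    [0, 0, 0],
    [0, 0, 0],
    [0, 0, 0],
    [0, 0, 0],
    [0, 0, 0],
  ],
)

```text
t: 12.38
position: [0.6078, 0.136, 0.0643]
tool_rot: [-0.086, 1.572, 0.08]
contact_force: [1.0, 0.5, -0.0]
width: 0.008
```

```bash
python3 -c "
from plan import *
plan([.608,.136,.0587],.107)"
```

```text
t 12.375 pos [0.6078 0.136  0.0643] F [ 1.   0.5 -0. ] w 0.008 j [ 0.2   0.54  1.67 -0.    0.93 -1.47]
tool axes [[-0.003, -0.105, 0.994], [-0.004, 0.994, 0.105], [-1.0, -0.004, -0.003]]
delta share [ 0.0278 -0.0001  0.001 ] ang share [-0.0004 -0.001   0.0012]
```

send_rows(
  gripper=[-1, -1, -1, -1, -1],
  delta_pos=[
    [0.01, 0, 0],
    [0.018, 0, 0],
    [0.023, 0, 0],
    [0.027, 0, 0],
    [0.03, 0, 0],
  ],
  angular=[
    [0, 0, 0],
    [0, 0, 0],
    [0, 0, 0],
    [0, 0, 0],
    [0, 0, 0],
  ],
)

```text
t: 13.0
position: [0.6079, 0.136, 0.0586]
tool_rot: [-0.086, 1.572, 0.08]
contact_force: [-1.1, 0.2, 3.2]
width: 0.009
```

Block 6 moved at about 3 N and now sits at the same depth as the others. I'll lift straight up, back away and check.

send_rows(
  gripper=[-1, -1, -1, -1, -1],
  delta_pos=[
    [-0.05, 0, 0],
    [-0.15, 0, 0],
    [-0.3, 0, 0],
    [-0.5, 0, 0],
    [-0.7, 0, 0],
  ],
  angular=[
    [0, 0, 0],
    [0, 0, 0],
    [0, 0, 0],
    [0, 0, 0],
    [0, 0, 0],
  ],
)

```text
t: 13.62
position: [0.6082, 0.1366, 0.2004]
tool_rot: [-0.086, 1.572, 0.08]
contact_force: [0.1, 0.2, -0.4]
width: 0.002
```

send_rows(
  gripper=[-1, -1, -1, -1, -1],
  delta_pos=[
    [-0.1, 0, -0.2],
    [-0.1, 0, -0.4],
    [-0.1, 0, -0.6],
    [-0.1, 0, -0.7],
    [-0.1, 0, -0.7],
  ],
  angular=[
    [0, 0, 0],
    [0, 0, 0],
    [0, 0, 0],
    [0, 0, 0],
    [0, 0, 0],
  ],
)

```text
t: 14.25
position: [0.4682, 0.1218, 0.2217]
tool_rot: [-0.086, 1.57, 0.08]
contact_force: [1.0, 0.2, 0.8]
width: 0.005
```

```bash
python3 - <<'E'
from plan import *
im=snapshot('scene')[:,:,::-1].copy()
a=cv2.imread('pics/scene0.png')
f=lambda i:cv2.resize(i[190:345,155:465],None,fx=1.9,fy=1.9,interpolation=cv2.INTER_CUBIC)
cv2.imwrite('pics/s5.png',np.vstack([f(a),f(im)]))
d=cv2.absdiff(a,im).max(2);
for n,(x0,y0,x1,y1) in dict(jar=(335,205,372,242),sander=(165,195,205,228),chisel=(200,260,335,298),mallet=(405,185,460,300)).items():
    print(n,(d[y0:y1,x0:x1]>40).sum())
print(monitor.state()['qvel'].round(3),monitor.state()['position'])
E
```

```text
jar 0
sander 0
chisel 0
mallet 0
[-0.002  0.027 -0.026 -0.    -0.006 -0.001] [0.46940984 0.12198678 0.22167253]
```

View pics/s5.png

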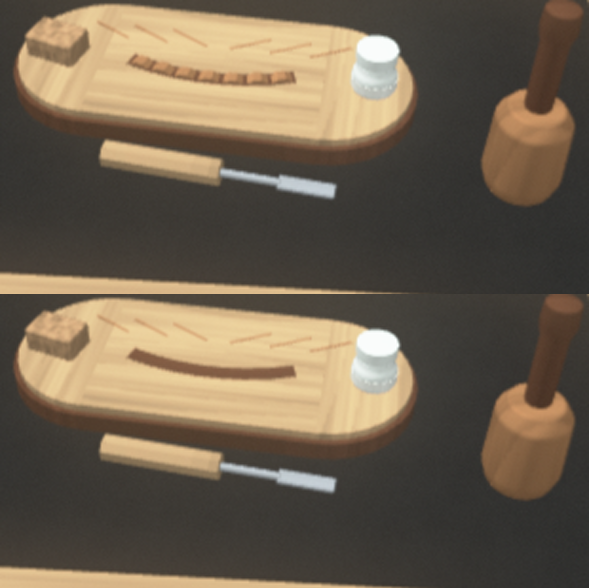

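The before and after views show the whole row level. No pixels changed at the jar, sander, chisel or mallet, so I'm handing in.

```bash
python3 -c "
from station import order
print(order.close_job())"
```

```text
the job is handed in; nothing more can be done
None
```

The job is handed in at about 14 s of the 45 s limit, and my last checks show the whole row level. No verdict was reported, and I could not read the block joints directly.

- **What I did:** With the gripper shut, I pressed block 7, the end block beside the jar, until it stopped. Then I slid the fingertips along the arc over blocks 6 to 1 at that height.
- **Forces:** Readings between moves were about 3 N while sliding. They peaked at 9.7 N vertically when block 7 hit its stop, well under the 40 N limit.
- **Check that failed:** After the first pass, block 6 still stood about 1 mm proud. I pressed it again, to about 0.3 mm above the height where block 7 stopped.
- **Final check:** The last scene picture shows all seven blocks level and no pixel changes at the jar, sanding block, chisel or mallet. The arm is clear of everything.
- **Disagreement:** The camera views differed by a few millimetres on the row's position, and by up to about 14 mm on its height. I therefore set the pressing height by touch.

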